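Shut the waffle iron and click its browning dial to the middle mark

ROBOT

A 6-joint arm with a two-finger parallel gripper is mounted at the origin on a cart in front of the work surface, level with it; the furniture and walls round the work are solid. World frame = base frame: x ahead of the robot, y to its left, z up, the work surface at z = 0. Lengths are in m, angles in rad, forces in N, time in s.
With the tool pointing down it reaches from about 0.425 to 0.95 m from the base axis. Payload 3.5 kg.
Tool frame: the origin (TCP) lies midway between the tips of the shut fingers; the grasp point (between the pads) lies 19 mm behind it; z points along the fingers, y is the line along which they close (so a half turn about z gives the same grasp; the last joint's range is limited). The gripper opens to 85 mm and grips with 20 to 120 N. Pads are 22 mm wide; open, the fingers measure 114 mm over their backs; the gripper's body (76 mm by 85 mm) begins 54 mm behind the grasp point. The pads swing forward as they close: fully open they stand 13 mm farther back than shut.
Start: joints at [-1.456, 0.286, 1.577, -0, 1.279, -0.15], TCP at [0.177, -0.651, 0.195] pointing down, gripper open.
Joint ranges: [-2.77, 2.77], [-0.9, 2.22], [0.21, 2.48], [-1.53, 4.67], [0.24, 2.81], [-2.84, 2.84]. Speed limits (rad/s): [2.79, 2.79, 3.14, 3.14, 3.14, 3.14].

INTERFACE

Orientations are given as a unit quaternion [x, y, z, w].
In Python, from plant import get_state, read_camera, ctrl gives the robot as it stands.
- The arm moves only by the shell command python3 -m crank 'ROWS' [FORCE]. ROWS is JSON, a list of rows, each a list of 3 entries, a list of its own where there are three numbers: the shift along the tool's x, y, z in mm, then the turn about the tool's z in degrees, then the closure in counts, from 0 (fully open) to 255 (shut). In form: [[[tx, ty, tz], yaw, claw], ...]. A call has 1 to 10 rows; each row is the pose to reach, as a shift and turn from the pose commanded when the call began, along the tool's axes at that moment; what a row does not reach only later rows make up. A row lasts 1/10 s, in which the tool goes at most 50 mm and 8.59 degrees, less where a joint would pass 70% of its speed; a pose out of reach is approached as far as the arm can. A call with a gripper value outside its range is refused whole. The fingers move at their own pace and stop on an object; FORCE is the grip in N (left out, the last holds). Time passes only in rows, so rows that repeat a pose let the fingers close. It gives the time, the measured TCP pose, the force, the opening and the grip force at its end, in the units of the state.
- get_state(): the state, without advancing time (a new reading comes with each control period).
- read_camera(name): name is "side" or "top" or "wrist"; returns a dict with "frame" (400x640x3 uint8, blue, green, red), "range_z" (400x640 float32, m along the optical axis (not along the pixel's ray), 0 where there is no reading), "vfov" (degrees; the focal length in pixels is half the picture's height over the tangent of half this angle, whatever the lens; pixels are square), "cx", "cy" (the principal point, pixels), "origin" and "orientation" of the camera in the world. Camera axes: x right, y down, z forward; pixel columns grow to the right and rows downward; lengths in m; the calibration is good to about 2 mm. The wrist camera is an equidistant fisheye: a pixel r from the principal point sees the ray r / f radians off the axis. A picture is of the moment at which its call begins.
- ctrl.sign_off(): hands the job in; it is judged then, once.
The state is a dict: "time": time; "qpos": joint angles; "dq": joint speeds; "joint_efforts": joint torques, N m; "eef_pos": TCP position; "tcp_rot": TCP orientation; "contact_force": force on the tool from outside, world axes, zero at the start; "wrist_torque": the same for the moment, N m; "opening": opening from 0.0 (shut) to 1.0 (fully open); "finger_force": force on a finger pad.
Only numpy, scipy, OpenCV 4.12 (cv2) and the standard library are available. Lean on these libraries where they do the work, as an engineer would, in place of code of your own. Each camera call takes 0.05 s, during which the arm holds its last target. There are 200 camera calls.

TASK

Get the waffle iron ready for the next waffle. With the fingertips push its half-open lid down by the front handle until it is fully shut, without slamming it; then press a fingertip lightly on the rim of the knurled browning dial on top of the lid and turn it clockwise by friction, click by click, until its white line has clicked in at the middle one of the five dots (the third, straight away from the handle). Pinch and lift nothing, neither dial nor lid, and leave everything else on the worktop where it stands.

Things in the scene. Friction and masses are not known exactly. Their poses are not given: they have to be found in the camera images.
- waffle_lid (a joint): Lid of the waffle iron (black, 230 mm deep, 244 mm wide, steel panel on top; fixed in place, handle towards the robot). Its angle in rad about the hinge line at the far side: 0 = fully shut (hard stop), 0.4 to 0.8 at the start, grows as the front rises. Stiff hinge: it stays where it is left; pushing it down at the handle takes 1 to 5 N.
- browning_dial (a joint): Angle of the browning dial in rad, grows clockwise seen from above. Five sprung detents at 0, 0.5, 1.0, 1.5, 2.0, one per dot (1.0 = middle dot); starts at or near 0 or 0.5. Left alone it snaps into the nearer detent; leaving one takes 0.04 N m. The white line on it points 1.0 rad minus this value anticlockwise from dial_top's +x.
- lid_hinge (a point): Middle of the lid's hinge line on the fixed base, 56 mm above the worktop. x level, pointing from the front handle to the hinge (away from the robot, at the appliance's yaw); y along the hinge line, to the robot's left; z up.
- handle_top (a point): Middle of the upper face of the lid's front handle, a black bar 112 mm wide (y), 50 mm deep (x), 22 mm thick at the lid's front edge. Moves with the lid; axes as lid_hinge when shut, z out of the lid's top. In the lid's frame 262 mm in front of the hinge line and 27 mm above it; 83 mm above the worktop when shut.
- dial_top (a point): Centre of the dial, level with its rim: black knurled disc 60 mm across, 8 mm proud; flat rim 20 to 30 mm from the centre, middle dished 1.6 mm. Friction 0.5 to 1: 6 to 15 N pressed on the rim, moved along its circle, turns it. In the lid's frame 122 mm before the hinge, 53 mm above; 109 mm over the worktop when shut. Axes as handle_top. Dots (4 to 10 mm, growing clockwise) 46 mm out.
- lemon: Lemon, 78 x 55 x 56 mm, on the right. Bystander; origin under its middle.
- dish: Small dark glass dish, 116 mm across, 28 mm high, at the front right. Bystander; origin under its middle.
- fork: Steel fork, 196 mm long, lying on the right between dish and lemon. Bystander; origin under its middle.
- teaspoon: Steel teaspoon, 132 mm long, lying at the front left. Bystander; origin under its middle.
- pepper_jar: Small glass jar with a red cap, 45 mm across, 108 mm high, on the left. Bystander; origin under its middle.

How it is judged:
On the way, in this order (a step that is already met when the one before it is completed fails the run):
1. the lid is fully shut (within 0.03 rad) (value of joint waffle_lid below 0.03 rad), for 0.2 s.
2. the dial stands in the middle detent (within 0.1 rad of 1.0) (value of joint browning_dial between 0.9 and 1.1 rad), for 0.2 s.
At the end, for the whole second after the job is handed in: The lid is fully shut (within 0.03 rad of its stop) and the dial rests in the middle detent (within 0.1 rad of 1.0) (all of step 2 and value of joint waffle_lid below 0.03 rad and velocity of joint browning_dial between -0.1 and 0.1 rad/s); the robot touches nothing.
It fails at once if the lid is slammed (shutting faster than 2.5 rad/s) (velocity of joint waffle_lid below -2.5 rad/s).
It fails at once if the lid is lifted (above 0.95 rad) (value of joint waffle_lid above 0.95 rad).
It fails at once if the dial is pinched, or pressed with more than 32 N (contact force between the fingers and browning_dial above 32 N).
It fails at once if something else on the worktop is moved by more than 3 cm (distance of any of lemon, dish, fork, teaspoon, pepper_jar from where it was at the start of the episode above 0.03 m).
It also fails if it takes over 54 s, if anything falls off the work surface, if the arm or the gripper's body presses on something with over 40 N, if the wrist force passes 120 N, or if a joint passes its speed limit or range.

## Working session

There is one attempt and no reset: what is moved stays moved. The work goes in short steps, Python scripts to look and compute and a shell command to move; the robot and the scene stay as the last step left them, time stands still between calls to the robot, and variables do not carry over. Pictures are saved under pics/ and viewed, at most 10 in all, crops included, and the job is handed in when it is done.

```bash
mkdir -p pics; ls
cat > h.py <<'E'
import numpy as np,cv2
from scipy.spatial.transform import Rotation as R
from plant import get_state, read_camera, ctrl
def cloud(c):
    h,w=c["range_z"].shape; f=h/2/np.tan(np.radians(c["vfov"])/2)
    v,u=np.mgrid[:h,:w]; z=c["range_z"]
    P=np.stack([(u-c["cx"])/f*z,(v-c["cy"])/f*z,z],-1)
    W=P@R.from_quat(c["orientation"]).as_matrix().T+np.array(c["origin"])
    W[z==0]=np.nan
    return W
E
python3 - <<'E'
from h import *
s=get_state(); print(s)
for n in("top","side"):
    c=read_camera(n); cv2.imwrite(f"pics/{n}0.png",c["frame"]); np.save(n+"0.npy",cloud(c)); print(n,c["origin"],c["orientation"],c["vfov"])
E
```

```text
pics
{'time': 0.0, 'qpos': array([-1.45602628e+00,  2.87208668e-01,  1.57816994e+00,  1.55065459e-05,
        1.27860311e+00, -1.49984442e-01]), 'dq': array([-0.00104517, -0.00028106,  0.00075892, -0.00094282, -0.0006682 ,
        0.00092084]), 'joint_efforts': array([-7.28847244e-04, -4.05982804e+01, -2.92629004e+01, -2.55327095e-04,
        5.81404209e-03,  1.26136106e-05]), 'eef_pos': array([ 0.1765858 , -0.65072433,  0.19312244]), 'tcp_rot': array([ 9.91250509e-01,  1.31988644e-01,  2.84520782e-05, -1.19421530e-03]), 'contact_force': array([ 0.0861414 , -0.14690076, -1.27074913]), 'wrist_torque': array([-0.02010622,  0.01186839, -0.02014193]), 'finger_force': 0.0, 'opening': 1.0025313294084683}
top [0.4591281  0.19671915 1.05431069] [ 0.70538718 -0.70437883  0.06015009 -0.05158832] 48.58992320615414
side [0.66252889 0.87145751 0.65021999] [ 0.05221232  0.90333042 -0.42478026 -0.02880539] 55.24332298870533
```

View pics/top0.png

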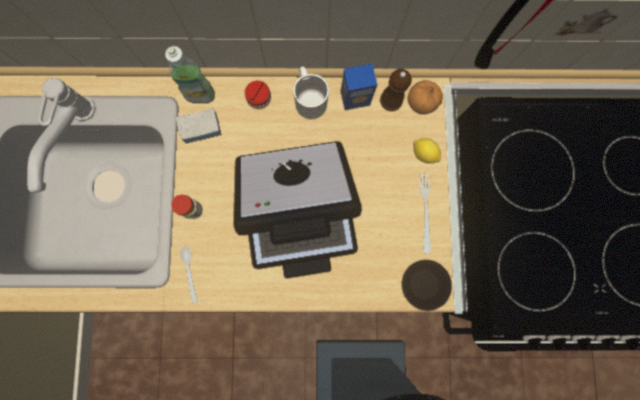

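View pics/side0.png

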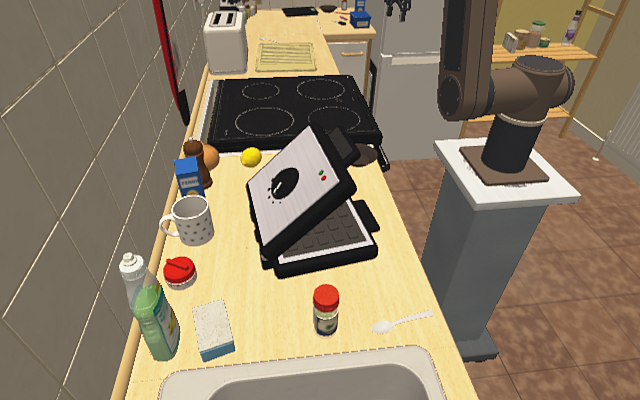

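The top view shows the half-open lid with its dial at about (292,173), its front handle at (300,230), and the base's handle at (306,266). The side view agrees, with the jar and spoon on the left and the lemon, fork and dish on the right.

```bash
cat > fit.py <<'E'
from h import *
def fit(W,fr,box):
    u0,u1,v0,v1=box
    m=np.zeros(W.shape[:2],bool); m[v0:v1,u0:u1]=1
    g=fr.min(-1); m&=(g>70)&np.isfinite(W[...,2])
    P=W[m]
    for _ in range(6):
        c=np.median(P,0) if _==0 else P.mean(0); n=np.linalg.svd(P-c,full_matrices=False)[2][2]; n*=np.sign(n[2])
        d=(P-c)@n; P=P[abs(d)<max(.002,1.5*d.std())]
    return c,n,len(P),d.std()
E
python3 - <<'E'
from fit import *
for name,box,dpx in(("top",(242,352,155,212),(270,315,158,187)),("side",(255,335,150,230),(268,302,163,202))):
    W=np.load(name+"0.npy"); fr=cv2.imread(f"pics/{name}0.png")
    c,n,N,sd=fit(W,fr,box); yaw=np.arctan2(n[1],n[0]); th=np.arccos(n[2])
    print(name,c,n,N,sd,"yaw",yaw,"th",th)
    u0,u1,v0,v1=dpx; S=W[v0:v1,u0:u1].reshape(-1,3); h=(S-c)@n
    T=S[(h>.004)&(h<.012)]; print("dial h",np.percentile(h,[50,75,95]),len(T))
    ex=np.array([np.cos(yaw),np.sin(yaw),0]); ey=np.array([-ex[1],ex[0],0]); xl=np.cross(ey,n)
    a=T@xl;b=T@ey; print("spans",np.ptp(a),np.ptp(b))
    C=(np.percentile(a,2)+np.percentile(a,98))/2*xl+(np.percentile(b,2)+np.percentile(b,98))/2*ey
    C=C+n*np.median(T@n); print("dial",C)
    H=C+.122*xl-.053*n; print("hinge",H,"handle",H-.262*xl+.027*n, "handle shut",H-.262*ex+[0,0,.027],"dial shut",H-.122*ex+[0,0,.053])
for p in [(306,266),(300,230)]: print(np.load("top0.npy")[p[1],p[0]])
E
```

```text
top [0.62833598 0.23723026 0.18505599] [0.64376098 0.1031981  0.75823608] 4581 0.0008618349851939769 yaw 0.15895263685837696 th 0.710192962832562
dial h [nan nan nan] 429
spans 0.06618212192168721 0.07157598129912962
dial [0.65273165 0.2384581  0.17759396]
hinge [0.70995097 0.24763064 0.05786588] handle [0.53117902 0.2189726  0.24915703] handle shut [0.45125385 0.2061602  0.08486588] dial shut [0.58948895 0.22831998 0.11086588]
side [0.63669872 0.2678435  0.17486478] [0.64325931 0.10275172 0.75872231] 3672 0.0007441506373794404 yaw 0.158397925048981 th 0.709446873353505
dial h [nan nan nan] 397
spans 0.06819328956353027 0.06736092276711371
dial [0.65534448 0.24331214 0.17588624]
hinge [0.71265707 0.25246703 0.05620142] handle [0.53372837 0.22388566 0.24735744] handle shut [0.45393698 0.2111401  0.08320142] dial shut [0.59218436 0.23322319 0.10920142]
[0.46339003 0.2085907  0.04094332]
[0.52676636 0.21720693 0.25412544]
```

Both cameras agree: the hinge is at about (0.711, 0.250, 0.056), yaw 0.158, lid angle 0.71. The fitted hinge and dial heights match the given ones. I'll move out and up, turning the tool and shutting the fingers on the way.

```bash
python3 -m crank '[[[40,-20,-30],-8,255],[[80,-40,-60],-16,255],[[120,-60,-90],-24,255],[[160,-85,-110],-32,255],[[200,-105,-130],-40,255],[[235,-120,-140],-48,255],[[265,-138,-140],-56,255],[[295,-155,-140],-64,255],[[330,-171,-140],-72,255],[[330,-171,-140],-80,255]]' 30
cat > to.py <<'E'
import sys; from h import *
# shift in tool axes (mm) to a world point, turn (deg) to bring tool x to a world yaw
s=get_state(); M=R.from_quat(s["tcp_rot"]).as_matrix()
t=np.array(list(map(float,sys.argv[1:4])))
y=np.arctan2(M[1,0],M[0,0]); print("pos",s["eef_pos"].round(4),"yaw",round(y,3),"q",s["qpos"].round(2),"F",s["contact_force"].round(1),"t",s["time"])
print("shift",((t-s["eef_pos"])@M*1000).round(1), "turn", round(np.degrees(y-float(sys.argv[4])),1) if len(sys.argv)>4 else "")
E
python3 to.py 0.53 0.223 0.31 1.73
```

```text
time: 1.1
eef_pos: [0.4532, -0.3967, 0.334]
tcp_rot: [0.67, 0.742, 0.001, -0.0]
contact_force: [0.2, -0.0, 1.0]
opening: -0.006
finger_force: 0.0
pos [ 0.4532 -0.3967  0.334 ] yaw 1.672 q [-0.89  0.06  1.59  0.    1.5  -0.99] F [ 0.2 -0.   1. ] t 1.1
shift [608.7 139.   25.2] turn -3.3
```

```bash
python3 -m crank '[[[48,10,0],-3,255],[[96,22,0],-3,255],[[144,33,0],-3,255],[[192,44,0],-3,255],[[240,55,0],-3,255],[[288,66,0],-3,255],[[336,77,0],-3,255],[[384,88,0],-3,255],[[432,99,0],-3,255],[[480,110,0],-3,255]]' | head -2
python3 to.py 0.53 0.223 0.29 1.73
python3 - <<'E'
import numpy as np
H=np.array([.711,.250,.0563]);ex=np.array([np.cos(.158),np.sin(.158),0])
for th in np.arange(.71,-.01,-.071):
    print(round(th,2),(H+(-.262*np.cos(th)+.027*np.sin(th))*ex+[0,0,.262*np.sin(th)+.027*np.cos(th)]).round(4))
E
```

```text
time: 2.1
eef_pos: [0.5163, 0.09, 0.3342]
pos [0.5163 0.09   0.3342] yaw 1.713 q [-0.02 -0.13  1.76 -0.    1.5  -0.16] F [ 0.3 -0.2 -0.2] t 2.1
shift [129.7  32.5  44.1] turn -0.9
0.71 [0.5322 0.2215 0.2476]
0.64 [0.5192 0.2194 0.2342]
0.57 [0.5072 0.2175 0.22  ]
0.5 [0.4963 0.2158 0.205 ]
0.43 [0.4864 0.2142 0.1892]
0.36 [0.4777 0.2128 0.1727]
0.28 [0.4701 0.2116 0.1556]
0.21 [0.4637 0.2106 0.1381]
0.14 [0.4586 0.2098 0.1201]
0.07 [0.4548 0.2092 0.1018]
0.0 [0.4523 0.2088 0.0833]
```

```bash
python3 -m crank '[[[45,11,5],-1,255],[[90,22,15],-1,255],[[130,32,35],-1,255],[[130,32,55],-1,255],[[130,32,65],-1,255],[[130,32,68],-1,255]]'
python3 to.py 0.5192 0.2194 0.238
```

```text
time: 2.7
eef_pos: [0.529, 0.2207, 0.2644]
tcp_rot: [0.648, 0.761, -0.002, -0.001]
contact_force: [1.1, 0.1, 0.5]
opening: -0.001
finger_force: 0.0
pos [0.529  0.2207 0.2644] yaw 1.731 q [ 0.22  0.02  1.75 -0.    1.38  0.06] F [1.1 0.1 0.5] t 2.7
shift [ 0.2 -9.8 26.4] turn
```

Run:
```python
from h import *
c=read_camera("side"); cv2.imwrite("pics/side1.png",cv2.resize(c["frame"][80:300,200:450],None,fx=2.4,fy=2.4))
```

```text
(no output)
```

View pics/side1.png

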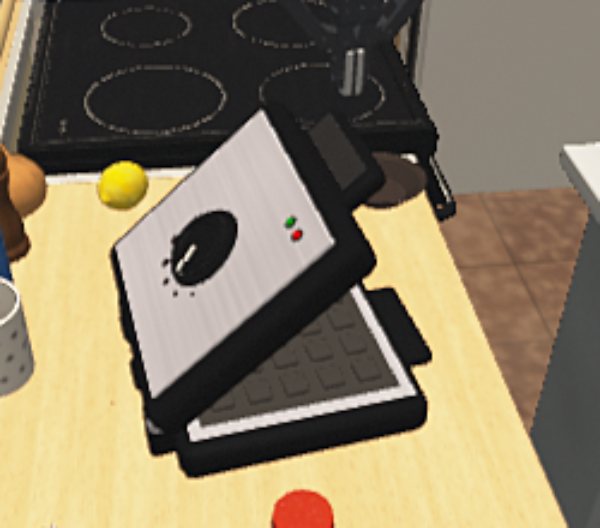

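The shut fingertips (352,92) stand above the lid handle at (340,155), and the lid is untouched so far. Next I follow the handle's arc downwards.

```bash
python3 -m crank '[[[0,0,10],0,255],[[0,0,18],0,255],[[-0,-6,25],0,255],[[0,-13,32],0,255],[[0,-19,39],0,255],[[0,-25,46],0,255],[[0,-31,53],0,255],[[0,-36,61],0,255],[[0,-41,69],0,255],[[0,-46,77],0,255]]'
python3 to.py 0.4777 0.2128 0.1727
python3 - <<'E'
from fit import *
c=read_camera("side"); print(fit(cloud(c),c["frame"],(255,335,150,230)))
E
```

```text
time: 3.75
eef_pos: [0.484, 0.2138, 0.1888]
tcp_rot: [0.648, 0.761, -0.0, -0.0]
contact_force: [1.0, 0.9, 0.7]
opening: -0.002
finger_force: 0.0
pos [0.484  0.2138 0.1888] yaw 1.731 q [ 0.22 -0.03  1.94  0.    1.23  0.06] F [1.  0.9 0.7] t 3.75
shift [ 0.1 -6.4 16.1] turn 
(array([0.63656772, 0.26834026, 0.17488825]), array([0.64304993, 0.10263475, 0.75891561]), 3671, np.float64(0.0007336414612660311))
```

Run:
```python
from h import *
c=read_camera("side"); W=cloud(c); np.save("s2.npy",W); cv2.imwrite("pics/side2.png",cv2.resize(c["frame"][80:300,200:450],None,fx=2.4,fy=2.4))
# points in appliance frame along the middle strip
H=np.array([.711,.250,.0563]);ex=np.array([np.cos(.158),np.sin(.158),0]);ey=np.array([-ex[1],ex[0],0])
for nm in("top0.npy","side0.npy"):
    P=np.load(nm).reshape(-1,3)-H; a=P@ex;b=P@ey;z=P[:,2]; th=.71
    xl=a*np.cos(th)-z*np.sin(th); n=a*np.sin(th)+z*np.cos(th)
    m=(xl<-.22)&(xl>-.33)&(abs(b)<.13)&(n>-.05)&(n<.08)
    print(nm)
    for lo in np.arange(-.32,-.22,.01):
        k=m&(xl>=lo)&(xl<lo+.01)&(n>0)
        if k.sum(): print(round(lo,3),k.sum(),"n",np.percentile(n[k],[5,50,95]).round(3),"b",np.percentile(b[k],[1,99]).round(3))
```

```text
top0.npy
-0.29 211 n [0.013 0.018 0.024] b [-0.051  0.048]
-0.28 452 n [0.01  0.025 0.029] b [-0.056  0.052]
-0.27 236 n [0.025 0.028 0.03 ] b [-0.056  0.051]
-0.26 223 n [0.025 0.029 0.03 ] b [-0.056  0.053]
-0.25 720 n [0.013 0.027 0.032] b [-0.114  0.109]
-0.24 1062 n [0.009 0.035 0.04 ] b [-0.12   0.116]
-0.23 625 n [0.038 0.041 0.044] b [-0.119  0.115]
side0.npy
-0.28 218 n [0.016 0.026 0.03 ] b [-0.047  0.056]
-0.27 194 n [0.016 0.029 0.03 ] b [-0.051  0.057]
-0.26 192 n [0.016 0.029 0.03 ] b [-0.047  0.056]
-0.25 202 n [0.016 0.028 0.03 ] b [-0.053  0.1  ]
-0.24 541 n [0.018 0.036 0.039] b [-0.108  0.12 ]
-0.23 452 n [0.019 0.04  0.044] b [-0.11   0.122]
```

View pics/side2.png

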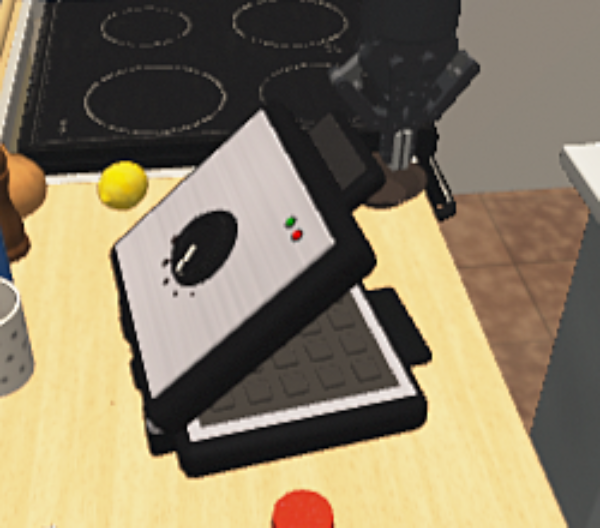

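The tips (405,165) have passed in front of the handle without touching it, so the reported TCP needs checking against what the camera measures of the fingers.

Run:
```python
from h import *
c=read_camera("side"); W=cloud(c); M=R.from_quat(c["orientation"]).as_matrix()
p=np.array(get_state()["eef_pos"])
q=(p-c["origin"])@M; f=200/np.tan(np.radians(c["vfov"])/2); print("TCP px",q[:2]/q[2]*f+[c["cx"],c["cy"]],"depth",q[2])
# crop (405,165)/2.4+(200,80)
for v in range(136,156,2): print(v,[W[v,u].round(3).tolist() for u in (366,369)])
```

```text
TCP px [361.58824759 162.53083738] depth 0.8142383626445778
136 [[0.483, 0.225, 0.26], [0.477, 0.224, 0.259]]
138 [[0.484, 0.228, 0.257], [0.477, 0.225, 0.255]]
140 [[0.483, 0.226, 0.252], [0.476, 0.225, 0.25]]
142 [[0.482, 0.226, 0.246], [0.476, 0.226, 0.246]]
144 [[0.482, 0.227, 0.243], [0.475, 0.224, 0.24]]
146 [[0.481, 0.226, 0.237], [0.475, 0.224, 0.236]]
148 [[0.481, 0.226, 0.233], [0.474, 0.224, 0.231]]
150 [[0.48, 0.225, 0.227], [0.382, -0.089, 0.021]]
152 [[0.392, -0.086, 0.016], [0.383, -0.083, 0.018]]
154 [[0.391, -0.088, 0.008], [0.384, -0.078, 0.014]]
```

The camera puts the real fingertips at z≈0.227 while the state says 0.189, and x and y agree. So the tips are about 38 mm higher than reported. I'll return above the handle and descend until I feel contact.

```bash
python3 -m crank '[[[0,0,-30],0,255],[[0,0,-55],0,255],[[0,20,-55],0,255],[[0,45,-50],0,255],[[0,45,-42],0,255],[[0,45,-38],0,255],[[0,45,-34],0,255],[[0,45,-34],0,255]]' | sed -n '2p;4p'
python3 - <<'E'
from h import *
c=read_camera("side"); W=cloud(c); 
H=np.array([.711,.250,.0563]);ex=np.array([np.cos(.158),np.sin(.158),0]);ey=np.array([-ex[1],ex[0],0])
p=np.array(get_state()["eef_pos"]); Q=W.reshape(-1,3)
d=Q-p; m=(np.hypot(d@ex,d@ey)<.022)&(d[:,2]>-.03)&(d[:,2]<.09)
for z in np.arange(-.03,.09,.006):
    k=m&(d[:,2]>=z)&(d[:,2]<z+.006)
    if k.any(): print((p[2]+z).round(3),k.sum(),"ex",np.percentile((d@ex)[k],[2,98]).round(3),"ey",np.median((d@ey)[k]).round(3))
E
```

```text
eef_pos: [0.528, 0.2209, 0.2227]
contact_force: [-0.4, 0.4, -0.3]
0.229 4 ex [0.02  0.021] ey -0.003
0.235 31 ex [0.014 0.02 ] ey -0.0
0.241 53 ex [0.007 0.015] ey 0.002
0.247 52 ex [-0.017  0.008] ey 0.002
0.253 44 ex [-0.014  0.002] ey 0.011
0.259 13 ex [-0.007  0.006] ey 0.012
0.265 32 ex [-0.012  0.011] ey 0.011
0.271 44 ex [-0.014  0.013] ey 0.01
0.277 43 ex [-0.014  0.013] ey 0.009
0.283 43 ex [-0.013  0.013] ey 0.009
0.289 41 ex [-0.012  0.013] ey 0.011
0.295 37 ex [-0.013  0.013] ey 0.011
0.301 50 ex [-0.02   0.016] ey 0.012
0.307 72 ex [-0.019  0.018] ey 0.012
```

```bash
python3 -m crank '[[[0,0,7],0,255],[[0,-2,14],0,255],[[0,-9,22],0,255],[[0,-15,29],0,255],[[0,-21,37],0,255],[[0,-27,45],0,255],[[0,-32,53],0,255]]' | sed -n '1,2p;4p'
python3 to.py 0.4777 0.2128 0.14
python3 - <<'E'
from fit import *
c=read_camera("side"); n=fit(cloud(c),c["frame"],(250,330,170,240))[1]; print(n,np.arccos(n[2]))
E
```

```text
time: 5.45
eef_pos: [0.4964, 0.2158, 0.1696]
contact_force: [-0.6, -0.1, 1.7]
pos [0.4964 0.2158 0.1696] yaw 1.731 q [0.22 0.01 1.93 0.   1.2  0.06] F [-0.6 -0.1  1.7] t 5.45
shift [  0.1 -18.9  29.6] turn 
[0.46303787 0.07317524 0.88331269] 0.4879139395732592
```

```bash
python3 -m crank '[[[0,-5,8],0,255],[[0,-10,17],0,255],[[0,-14,25],0,255],[[0,-19,34],0,255],[[0,-22,43],0,255],[[0,-26,52],0,255],[[0,-30,61],0,255],[[0,-33,70],0,255],[[0,-36,80],0,255],[[0,-38,89],0,255]]' | sed -n '1,2p;4p'
python3 -m crank '[[[0,-2,8],0,255],[[0,-3,16],0,255],[[0,-4,23],0,255],[[0,-5,29],0,255],[[0,-5,33],0,255],[[0,-5,35],0,255]]' | sed -n '1,2p;4p'
python3 - <<'E'
from fit import *
c=read_camera("side"); r=fit(cloud(c),c["frame"],(250,330,190,255)); print(r,np.arccos(r[1][2]))
E
```

```text
time: 6.5
eef_pos: [0.4594, 0.2097, 0.0806]
contact_force: [0.6, -0.3, 1.1]
time: 7.1
eef_pos: [0.4546, 0.209, 0.046]
contact_force: [-0.6, -0.3, 0.4]
(array([0.63961883, 0.27071439, 0.09786766]), array([ 5.29000148e-03, -6.84860082e-05,  9.99986005e-01]), 1849, np.float64(0.0008676436622928798)) 0.005290469464821845
```

```bash
python3 -m crank '[[[0,0,2],0,255],[[0,0,4],0,255],[[0,0,4],0,255]]' | sed -n '1,2p;4p'
```

```text
time: 7.45
eef_pos: [0.4552, 0.2091, 0.0451]
contact_force: [-7.3, -1.8, 14.0]
```

Contact at the hard stop reads 14 N, so the lid is shut. It also confirms the tip offset: reported 0.0451 against 0.083, or +38 mm. I'll lift clear to one side and look at the dial.

```bash
python3 -m crank '[[[0,0,-20],0,255],[[0,0,-65],0,255],[[-40,0,-100],0,255],[[-80,0,-100],0,255],[[-80,0,-100],0,255]]' | sed -n '1,2p;4p'
python3 - <<'E'
from fit import *
c=read_camera("top"); W=cloud(c); fr=c["frame"]; np.save("top3.npy",W)
r=fit(W,fr,(242,352,170,230)); print(r, np.arccos(r[1][2]))
M=R.from_quat(c["orientation"]).as_matrix(); f=200/np.tan(np.radians(c["vfov"])/2)
D=np.array([.711,.250,.0563+.053])-.122*np.array([np.cos(.158),np.sin(.158),0]); print("D",D)
q=(D-c["origin"])@M; px=q[:2]/q[2]*f+[c["cx"],c["cy"]]; print(px)
S=W[int(px[1])-30:int(px[1])+30,int(px[0])-30:int(px[0])+30].reshape(-1,3)
T=S[(S[:,2]>r[0][2]+.005)&(S[:,2]<r[0][2]+.013)]
print(len(T),np.percentile(T,[2,50,98],axis=0))
x,y=px.astype(int); cv2.imwrite("pics/dial3.png",cv2.resize(fr[y-30:y+30,x-40:x+40],None,fx=9,fy=9,interpolation=cv2.INTER_CUBIC))
E
```

```text
time: 7.95
eef_pos: [0.4701, 0.1268, 0.1451]
contact_force: [1.1, -0.0, -0.1]
(array([0.60848367, 0.23161091, 0.09800256]), array([0.00125976, 0.00148789, 0.9999981 ]), 3716, np.float64(0.001034881691308241)) 0.0019495696167722535
D [0.59051964 0.2308041  0.1093    ]
[295.5562656 206.0761171]
569 [[0.56478449 0.20052315 0.10319583]
 [0.59264545 0.22975407 0.10824682]
 [0.62164089 0.25782828 0.11084389]]
```

View pics/dial3.png

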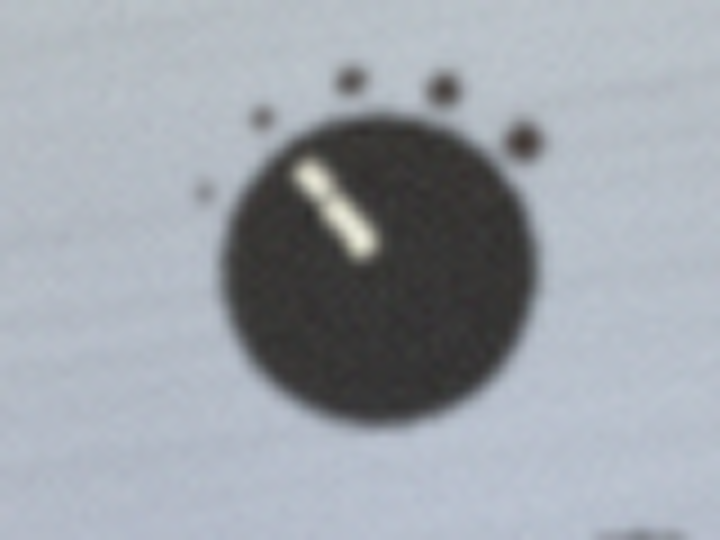

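The lid is flat at about 0.002 rad. In the crop, the dial centre is at (379,270) and the line tip at (305,165) points to the second dot, so the dial is at 0.5 and the middle dot (350,80) is one click away. I'll go over the near rim.

```bash
python3 to.py 0.5663 0.2259 0.083 1.729
```

```text
pos [0.4688 0.1285 0.1438] yaw 1.727 q [ 0.06 -0.09  2.08  0.    1.15 -0.1 ] F [-1.  -0.5 -0.8] t 8.0
shift [ 81.1 111.3  61.1] turn -0.1
```

```bash
python3 -m crank '[[[27,37,0],0,255],[[54,74,0],0,255],[[81,111,5],0,255],[[81,111,25],0,255],[[81,111,45],0,255],[[81,111,58],0,255],[[81,111,61],0,255],[[81,111,63],0,255],[[81,111,63],0,255]]' | sed -n '1,2p;4p'
python3 to.py 0.5663 0.2259 0.0715 1.729
```

```text
time: 8.9
eef_pos: [0.5647, 0.2279, 0.0803]
contact_force: [-0.2, 0.3, 0.7]
pos [0.5647 0.2279 0.0803] yaw 1.731 q [0.22 0.26 1.83 0.   1.05 0.06] F [-0.2  0.3  0.7] t 8.9
shift [-2.2  1.3  8.8] turn 0.1
```

```bash
python3 -m crank '[[[-2,1,4],0,255],[[-2,1,7],0,255],[[-2,1,8],0,255],[[-2,1,8],0,255]]' | sed -n '2p;4p'; python3 -m crank '[[[0,0,1],0,255],[[0,0,1],0,255]]' | sed -n '2p;4p'
```

```text
eef_pos: [0.566, 0.2257, 0.0723]
contact_force: [-0.3, -1.2, 2.6]
eef_pos: [0.566, 0.2258, 0.0721]
contact_force: [-2.1, -1.0, 6.3]
```

```bash
python3 -m crank '[[[0,0,1],0,255],[[0,0,1],0,255]]' | sed -n '2p;4p'; python3 -m crank '[[[2.3,0.1,0],5,255],[[4.5,0.4,0],10,255],[[6.7,0.9,0],15,255]]' | sed -n '2p;4p'
```

```text
eef_pos: [0.5661, 0.2258, 0.072]
contact_force: [-4.9, -2.5, 11.0]
eef_pos: [0.5661, 0.2334, 0.0721]
contact_force: [-3.5, -0.5, 9.0]
```

```bash
python3 -m crank '[[[2.3,0.1,0],5,255],[[4.5,0.4,0],10,255],[[6.7,0.9,0],15,255],[[6.7,0.9,0],15,255]]' | sed -n '2p;4p'; python3 -m crank '[[[0,0,-5],0,255],[[0,0,-30],0,255],[[0,-40,-60],0,255],[[0,-85,-60],0,255],[[0,-120,-60],0,255],[[0,-120,-60],0,255]]' | sed -n '2p;4p'
python3 - <<'E'
from h import *
c=read_camera("top"); fr=c["frame"]; g=fr[206-14:206+15,297-14:297+15].min(-1); v,u=np.nonzero(g>130); d=np.hypot(u-14,v-14); k=d<15
print(np.c_[u[k]-14,v[k]-14].mean(0))
cv2.imwrite("pics/dial4.png",cv2.resize(fr[170:250,245:350],None,fx=7,fy=7,interpolation=cv2.INTER_CUBIC))
E
```

```text
eef_pos: [0.5681, 0.2406, 0.0721]
contact_force: [-2.6, 1.4, 8.4]
eef_pos: [0.4508, 0.2829, 0.1288]
contact_force: [0.2, -0.4, -0.2]
[-1.44117647 -8.79411765]
```

View pics/dial4.png

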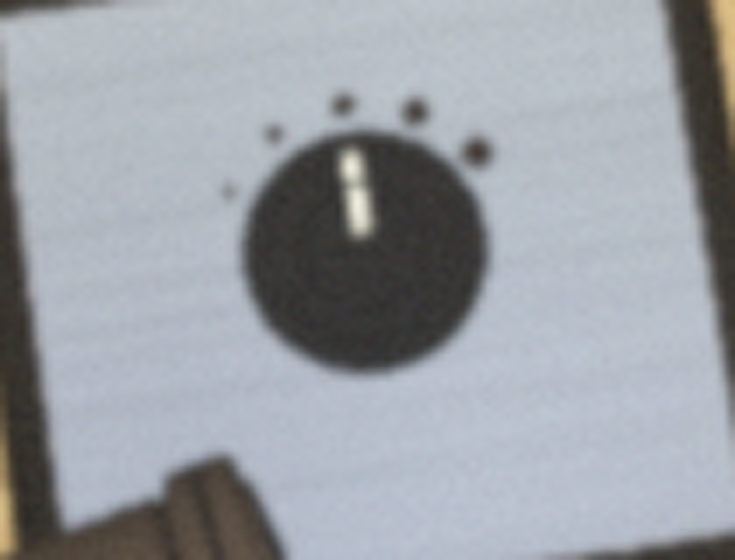

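The line, from (362,235) to (348,150), points at the third dot (343,104), and the arm is clear. I'll check the lid once more and hand in.

Run:
```python
from fit import *
c=read_camera("top"); r=fit(cloud(c),c["frame"],(262,340,170,230)); th=np.arccos(r[1][2]); print(r[0],th)
if th<.015: print(ctrl.sign_off())
```

```text
[0.6104014  0.21798362 0.09804544] 0.0006591670242837727
the job is handed in; nothing more can be done
None
```

The lid is fully shut and the browning dial has clicked into the middle dot. The arm is clear and the job is handed in; the judge's verdict was not shown, and I did not re-measure the other items on the worktop.

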